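Make up two router installation kits

ROBOT

A 6-joint arm with a two-finger parallel gripper is mounted at the origin on the work surface. World frame = base frame: x ahead of the robot, y to its left, z up, the work surface at z = 0. Lengths are in mm, angles in rad, forces in N, time in s.
With the tool pointing down it reaches from about 350 to 975 mm from the base axis. Payload 7.1 kg.
Tool frame: the origin (TCP) lies at the very end of the fingers, on their centre line; the grasp point (between the pads) lies 19 mm behind it; z points along the fingers, x is the direction in which the jaws open and shut, and the axes are right-handed (so a half turn about z gives the same grasp; the last joint's range is limited). The gripper opens to 88 mm and grips with 3 to 60 N. Pads are 20 mm wide; open, the fingers measure 115 mm over their backs; the gripper's body (75 mm by 178 mm) begins 61 mm behind the grasp point.
Start: joints at [-1.324, 0.423, 1.63, -0, 1.089, -0.019], TCP at [164.194, -603.03, 222.675] pointing down, gripper open.
Joint ranges: [-3, 3], [-0.9, 2.11], [0.09, 2.58], [-1.31, 4.45], [0.11, 2.69], [-2.54, 2.54]. Speed limits (rad/s): [2.39, 2.39, 3.01, 3.14, 3.14, 3.14].

INTERFACE

Orientations are given as a rotation vector (axis times angle).
In Python, from workcell import ctrl gives the robot as it stands. The module is installed in compiled form; this text tells all that it offers.
- The arm moves only by the tool move_arm, never from a script. Its argument "motion" is a list of rows, each a list of 2 entries, a list of its own where there are three numbers: the shift along the tool's x, y, z normalised to -1 to 1, where 1 is 150 mm, then the turn, a rotation vector about the tool's x, y, z normalised to -1 to 1, where 1 is 60 degrees. In form: [[[x, y, z], [rx, ry, rz]], ...]. A call has exactly 5 rows; each row is the pose to reach, as a shift and turn from the pose commanded when the call began, along the tool's axes at that moment; what a row does not reach only later rows make up. A row lasts 1/8 s, in which the tool goes at most 62.5 mm and 10.7 degrees, less where a joint would pass 70% of its speed; a pose out of reach is approached as far as the arm can. A call with a number of a shift or a turn outside -1 to 1 is refused whole. A call with a gripper value outside its range is refused whole. "gripper" is the opening, from 0 (shut) to 1 (fully open), set as the call begins (left out, the last holds). The fingers move at their own pace and stop on an object; the grip force is fixed at half the most. Time passes only in rows, so rows that repeat a pose let the fingers close, or fill a call up. It gives the time, the measured TCP pose, the force and the opening at its end, in the units of the state.
- ctrl.get_obs(): the state, without advancing time (a new reading comes with each control period).
- ctrl.get_image(name): name is "side" or "top" or "wrist"; returns a dict with "pixels" (480x640x3 uint8, red, green, blue), "camera_matrix" (3x3 intrinsics, pixels), "R" (3x3) and "t" (3): a world point X has camera coordinates R X + t; the wrist camera has in their place "mount" (4x4, takes a point from camera to tool coordinates, whose origin is the TCP and whose axes are the tool frame's). Camera axes: x right, y down, z forward; pixel columns grow to the right and rows downward; lengths in mm; the calibration is good to about 2 mm. The wrist camera is an equidistant fisheye: a pixel r from the principal point sees the ray r / f radians off the axis. A picture is of the moment at which its call begins: read the wrist's pose just before it. There is no depth.
- ctrl.close_job(): hands the job in, once; it reports no verdict.
Trained networks look in the newest picture that a camera, given by its name, has taken for a name from the list of things; names that differ only in an ending like _2 or _b are one class to them, and where a whole thing is asked for, a point or a joint stands for the part that bears it (a point fixed in the world has none). Each returns a list of dicts, best first, with "p" (0 to 1); they miss things now and then, are a little off and sometimes report something else, mostly with a low value. They report only what shows in the picture. A call takes as long as a camera call.
- ctrl.boxes_of(camera, name): "location" ([x, y, z] in mm, in world coordinates, good to about 4 mm: the middle of the surface that is visible of it).
- ctrl.regions_of(camera, name): "mask" (480x640 bool, what is visible of it).
- ctrl.pinpoint(camera, name): "location" ([x, y, z] in mm, in world coordinates, good to about 4 mm: a listed point, or the origin of a listed thing).
The state is a dict: "t": time; "qpos": joint angles; "qvel": joint speeds; "joint_torque": joint torques, N m; "ee_pos": TCP position; "orientation": TCP orientation; "ft_force": force on the tool from outside, world axes, zero at the start; "moment": the same for the moment, N m; "width": finger opening in mm.
Only numpy, scipy, OpenCV 4.12 (cv2) and the standard library are available. Lean on these libraries where they do the work, as an engineer would, in place of code of your own. Each camera call takes 0.05 s, during which the arm holds its last target.

TASK

Make up two installation kits from the stock lying on the bench mat: the blue tray gets the network switch, the white power adapter and the black antenna, the yellow tray gets the wall socket box and the black power adapter. Lay the antenna in the tray's long compartment and each other piece in a square compartment of its own, every piece right way up and flat on the tray floor. Leave the rest of the stock (white antenna, blue coupler, red USB stick) where it lies.

Things in the scene. Friction and masses are not known exactly. Their poses are not given: they have to be found in the camera images.
- blue_tray: Open blue kit tray, 224 x 172 x 20 mm, fixed on a 2 mm bench mat, empty at the start. Walls and floor 4 mm thick. Origin: centre of its underside, x along the 224 mm side, z up. Two square compartments, each 106 (x) by 96 (y) mm, centred at (x, y) = (-55, 34) and (55, 34) mm, and one long narrow compartment, 216 x 64 mm, centred at (0, -50) mm.
- yellow_tray: Open yellow kit tray, 224 x 172 x 20 mm, fixed on a 2 mm bench mat, empty at the start. Walls and floor 4 mm thick. Origin: centre of its underside, x along the 224 mm side, z up. Two square compartments, each 106 (x) by 96 (y) mm, centred at (x, y) = (-55, 34) and (55, 34) mm, and one long narrow compartment, 216 x 64 mm, centred at (0, -50) mm.
- switch: Small five-port network switch, dark grey metal case 86 x 46 x 22 mm, 140 g, a row of five sockets along one long side, green lamps and dark vent slots on top. Origin: centre of the underside, x along the 86 mm length, y across the 46 mm width, z up. Can be gripped across y at the origin.
- white_adapter: White plug-in power adapter without lead, 100 g: rounded block 64 x 44 x 28 mm with two round plug pins at one end, 84 mm long overall. Lies flat, pins level. Origin: underside, mid overall length and width (block from x = -42 to +22 mm, pins on to +42 mm), x towards the pins, y across the 44 mm width, z up. Can be gripped across y at the origin.
- black_adapter: Black plug-in power adapter without lead, 100 g: rounded block 64 x 44 x 28 mm with two round plug pins at one end, 84 mm long overall. Lies flat, pins level. Origin: underside, mid overall length and width (block from x = -42 to +22 mm, pins on to +42 mm), x towards the pins, y across the 44 mm width, z up. Can be gripped across y at the origin.
- black_antenna: Black router antenna lying flat: flat plastic blade 18 mm wide and 12 mm high with a round brass screw connector at one end, 105 mm long overall, 25 g. Origin: centre of the underside of the whole length, x along the length, connector at -x (blade from x = -19 to +52 mm), y across the 18 mm width, z up. Can be gripped across y at the origin.
- wall_box: White surface-mount network wall socket box, 62 x 46 x 26 mm, 60 g, one socket in one short end, a steel screw head and a yellow band across the top at the socket end. Origin: centre of the underside, x along the 62 mm length towards the socket, y across the 46 mm width, z up. Can be gripped across y at the origin.
- white_antenna: White router antenna lying flat: flat plastic blade 18 mm wide and 12 mm high with a round brass screw connector at one end, 105 mm long overall, 25 g. Origin: centre of the underside of the whole length, x along the length, connector at -x (blade from x = -19 to +52 mm), y across the 18 mm width, z up. Belongs to neither kit.
- coupler: Small blue inline coupler block with a socket in each end, 36 x 20 x 18 mm, 20 g. Origin: centre of the underside, x along the length. Belongs to neither kit.
- usb_stick: Red USB wireless stick with a steel plug, 62 x 20 x 10 mm, 20 g. Origin: centre of the underside, x along the length towards the plug. Belongs to neither kit.

How it is judged:
By the outcome, as a careful person would: the job done as asked, in the order asked, and still so for the second after the job is handed in, with the robot touching nothing.
It also fails if it takes over 128 s, if anything falls off the work surface, if the arm or the gripper's body presses on something with over 40 N, if the wrist force passes 120 N, or if a joint passes its speed limit or range.

## Working session

There is one attempt and no reset: what is moved stays moved. The work goes in short steps, Python scripts to look and compute and a tool call to move; the robot and the scene stay as the last step left them, time stands still between calls to the robot, and variables do not carry over. Pictures are saved under pics/ and viewed, and the job is handed in when it is done.

Besides the shell and the picture viewer there is one more tool, called after "Emit:" by a JSON object that holds its "method" and its "body", one argument or row to a line. move_arm: Moves the arm, as the interface text tells. Its arguments: {"type":"object","properties":{"motion":{"type":"array","items":{"type":"array"}},"gripper":{"type":"number"}},"required":["motion"]}

```bash
mkdir -p pics; python3 - <<'E'
from workcell import ctrl
import cv2
o=ctrl.get_obs();print(o)
for n in("top","side","wrist"):
    im=ctrl.get_image(n);cv2.imwrite(f"pics/{n}0.png",im["pixels"][:,:,::-1])
    print(n,[ (k,v.tolist()) for k,v in im.items() if k!="pixels"])
for n in "blue_tray yellow_tray switch white_adapter black_adapter black_antenna wall_box white_antenna coupler usb_stick".split():
    print(n)
    for c in("top","side"):
        print(' ',c,[([round(float(x)) for x in d["location"]],round(float(d["p"]),2)) for d in ctrl.pinpoint(c,n)[:2]],[([round(float(x)) for x in d["location"]],round(float(d["p"]),2)) for d in ctrl.boxes_of(c,n)[:2]])
print(ctrl.get_obs()["t"])
E
```

```text
{'t': 0.0, 'qpos': array([-1.32400630e+00,  4.23835949e-01,  1.63071777e+00,  6.20656316e-05,
        1.08864064e+00, -1.89561355e-02]), 'qvel': array([-0.00020305, -0.00090032,  0.00026286,  0.0003651 , -0.00132572,
        0.0020282 ]), 'joint_torque': array([-9.68530330e-04, -5.44640386e+01, -2.73670185e+01,  6.42460235e-02,
        2.27627921e-02, -1.06994216e-04]), 'ee_pos': array([ 164.06730448, -602.47160936,  221.8938692 ]), 'orientation': array([-2.49530833e+00,  1.90696267e+00,  1.91539052e-03]), 'ft_force': array([ 0.22855059,  0.68145704, -0.08985173]), 'moment': array([-0.05397181, -0.00324065,  0.02678811]), 'width': 87.7715642533084}
top [('camera_matrix', [[443.72786685814805, 0.0, 314.38435196914764], [0.0, 443.72786685814805, 236.5766500011401], [0.0, 0.0, 1.0]]), ('R', [[0.027501910660817534, -0.9993861855402977, -0.02170016270026038], [-0.9857302829783747, -0.02350684582881212, -0.16668304478426632], [0.16607062994213537, 0.025974609725534396, -0.985771710651218]]), ('t', [-1.97926331455699, 550.8636910573865, 861.6676819956365])]
side [('camera_matrix', [[460.136
[... 1564 characters left out ...]
antenna
  top [([688, -118, 4], 0.68)] [([679, -119, 15], 0.92)]
  side [([687, -116, 1], 0.53)] [([680, -112, 11], 0.78)]
wall_box
  top [([445, 116, -2], 0.84)] [([444, 109, 26], 0.91)]
  side [([449, 117, 2], 0.96)] [([444, 128, 27], 0.91), ([575, 119, 17], 0.21)]
white_antenna
  top [([457, 0, -3], 0.8)] [([462, 0, 10], 0.96)]
  side [([454, 0, 0], 0.73), ([564, -110, 3], 0.17)] [([457, 4, 10], 0.63)]
coupler
  top [([573, 113, -1], 0.52)] [([566, -3, 21], 0.63), ([578, 113, 15], 0.47)]
  side [([578, 114, 4], 0.7)] [([578, 119, 19], 0.56), ([448, -98, 28], 0.44)]
usb_stick
  top [([683, 107, 0], 0.78)] [([686, 110, 13], 0.79)]
  side [([682, 106, 8], 0.55)] [([682, 113, 13], 0.62)]
2.15
```

View pics/top0.png

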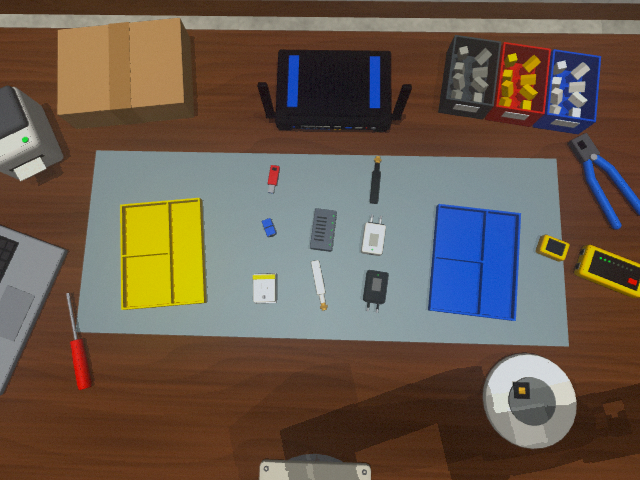

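View pics/side0.png

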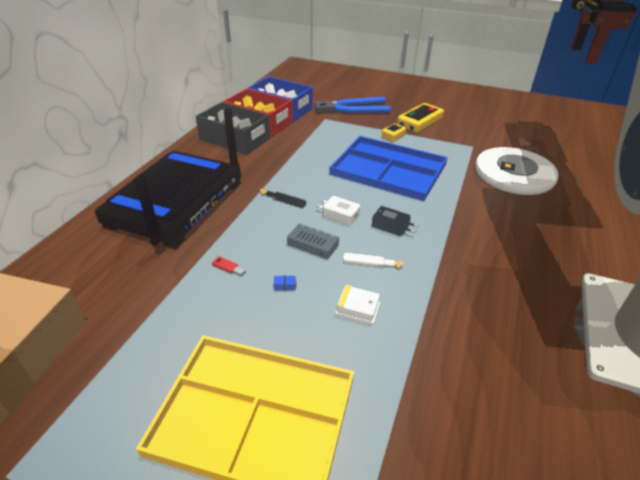

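The top view shows all stock between columns 250 and 390. The blue tray is centred at about (475, 262) and the yellow one at (163, 254), and each has its long compartment on the right, the -y side. Next I'll measure poses from the masks.

```bash
cat > h.py <<'E'
import numpy as np, cv2
from workcell import ctrl
from scipy.spatial.transform import Rotation as R
def plane(im,uv,z):
    K=im["camera_matrix"];uv=np.asarray(uv,float)
    d=np.c_[(uv[:,0]-K[0,2])/K[0,0],(uv[:,1]-K[1,2])/K[1,1],np.ones(len(uv))]@im["R"]
    c=-im["R"].T@im["t"]
    return c+d*((z-c[2])/d[:,2])[:,None]
def plan(x,y,z,yaw,f=(1,)):
    """yaw: tool x axis world angle (rad), tool down"""
    o=ctrl.get_obs();r=R.from_rotvec(o["orientation"])
    Rt=np.array([[np.cos(yaw),np.sin(yaw),0],[np.sin(yaw),-np.cos(yaw),0],[0,0,-1]]).T
    rt=R.from_matrix(Rt)
    s=r.inv().apply(np.array([x,y,z])-o["ee_pos"])/150
    t=(r.inv()*rt).as_rotvec()/np.radians(60)
    print("t",round(o["t"],2),"pos",o["ee_pos"].round(1),"w",round(o["width"],1),"F",o["ft_force"].round(1),"q",o["qpos"].round(2))
    print("shift",s.round(3),"turn",t.round(3))
E
python3 - <<'E'
from h import *
H=dict(blue_tray=20,yellow_tray=20,switch=22,white_adapter=28,black_adapter=28,black_antenna=12,wall_box=26,white_antenna=12)
vis=None
for c in("top","side"):
  im=ctrl.get_image(c)
  for n,h in H.items():
    m=ctrl.regions_of(c,n)
    if not m: print(c,n,"none");continue
    m=m[0]; mk=m["mask"].astype(np.uint8)
    cs=max(cv2.findContours(mk,0,1)[0],key=cv2.contourArea)[:,0]
    w=plane(im,cs,2+h*(0.6 if 'tray' not in n else 1))[:,:2]
    (cx,cy),(a,b),ang=cv2.minAreaRect(w.astype(np.float32))
    if b>a: a,b,ang=b,a,ang+90
    ang=(ang+90)%180-90
    ct=plane(im,np.argwhere(mk)[:,::-1],2+h*.6)[:,:2].mean(0)
    print(c,n,round(float(m["p"]),2),"c",round(cx),round(cy),"size",round(a),round(b),"ang",round(ang,1),"centroid",ct.round(),int(mk.sum()))
t=ctrl.get_image("top")["pixels"]
cv2.imwrite("pics/z.png",cv2.resize(t[150:320,235:405],None,fx=3.5,fy=3.5,interpolation=3)[:,:,::-1])
E
```

```text
top blue_tray 0.58 c 512 -320 size 226 177 ang -5.5 centroid [ 511. -323.] 9264
top yellow_tray 0.63 c 514 333 size 228 178 ang 6.4 centroid [512. 335.] 8884
top switch 0.59 c 571 -5 size 87 47 ang -5.8 centroid [571.  -5.] 880
top white_adapter 0.96 c 560 -111 size 83 46 ang -7.9 centroid [ 556. -110.] 739
top black_adapter 0.82 c 447 -115 size 79 45 ang -7.1 centroid [ 452. -115.] 709
top black_antenna 0.73 c 686 -116 size 107 19 ang -4.8 centroid [ 683. -116.] 374
top wall_box 0.95 c 446 115 size 60 46 ang 2.4 centroid [446. 114.] 669
top white_antenna 0.92 c 456 0 size 103 19 ang 12.0 centroid [459.   1.] 393
side blue_tray 0.85 c 511 -306 size 230 203 ang -5.4 centroid [ 510. -313.] 4655
side yellow_tray 0.59 c 514 338 size 227 181 ang 6.4 centroid [516. 339.] 22579
side switch 0.69 c 572 -3 size 98 68 ang -6.2 centroid [571.  -2.] 1197
side white_adapter 0.72 c 558 -108 size 87 72 ang -6.6 centroid [ 553. -106.] 771
side black_adapter 0.75 c 449 -111 size 83 75 ang -12.1 centroid [ 452. -112.] 830
side black_antenna 0.84 c 686 -115 size 109 28 ang -7.3 centroid [ 679. -113.] 335
side wall_box 0.97 c 444 116 size 69 66 ang -86.0 centroid [444. 118.] 1298
side white_antenna 0.72 c 454 3 size 106 32 ang 10.1 centroid [460.   3.] 581
```

View pics/z.png

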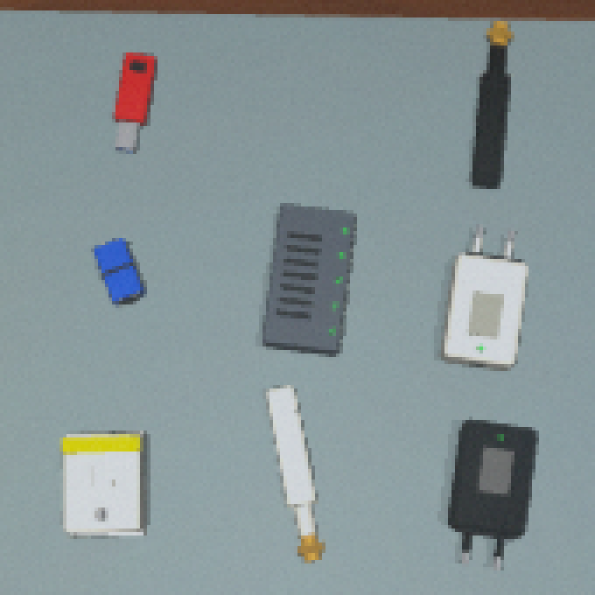

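Every piece lies right way up: the yellow band, vents and lamps are all facing up. Measured poses are below, and I'll work through them in the order the task names them.

- **Switch:** (572, -4), yaw -6°
- **White adapter:** (564, -111), yaw -7°
- **Black antenna:** (687, -116), yaw -5°
- **Wall box:** (446, 115), yaw +2°
- **Black adapter:** (445, -114), yaw -7°

```bash
python3 -c "
from h import *
plan(572,-4,120,np.radians(-96))"
```

```text
t 3.1 pos [ 164.2 -603.   222.7] w 87.5 F [ 0.5 -0.3 -0.3] q [-1.32  0.42  1.63  0.    1.09 -0.02]
shift [-3.139 -3.672  0.685] turn [-0.     0.     0.354]
```

Emit:
{"method": "move_arm", "body": {
  "motion": [
    [[-0.16,-0.18,0],[0,0,0]],
    [[-0.34,-0.4,0],[0,0,0]],
    [[-0.51,-0.6,0],[0,0,0]],
    [[-0.68,-0.8,0],[0,0,0]],
    [[-0.85,-1,0],[0,0,0]]
  ],
  "gripper": 0.8
}}

```text
t: 3.72
ee_pos: [276.1, -439.6, 222.8]
orientation: [2.496, -1.908, 0.001]
ft_force: [0.9, -0.7, -0.7]
width: 70.0
```

Emit:
{"method": "move_arm", "body": {
  "motion": [
    [[-0.17,-0.2,0],[0,0,0]],
    [[-0.34,-0.4,0],[0,0,0]],
    [[-0.51,-0.6,0],[0,0,0]],
    [[-0.68,-0.8,0],[0,0,0]],
    [[-0.85,-1,0],[0,0,0]]
  ]
}}

```text
t: 4.35
ee_pos: [387.4, -277.1, 222.9]
orientation: [-2.496, 1.908, -0.001]
ft_force: [0.5, -0.1, 0.9]
width: 70.4
```

Emit:
{"method": "move_arm", "body": {
  "motion": [
    [[-0.17,-0.2,0],[0,0,0]],
    [[-0.34,-0.4,0],[0,0,0.1]],
    [[-0.51,-0.6,0.1],[0,0,0.2]],
    [[-0.68,-0.8,0.2],[0,0,0.3]],
    [[-0.85,-1,0.3],[0,0,0.354]]
  ]
}}

```text
t: 4.97
ee_pos: [498.8, -114.7, 177.5]
orientation: [-2.099, 2.337, -0.001]
ft_force: [0.1, -0.3, -0.3]
width: 70.1
```

```bash
python3 -c "
from h import *
plan(572,-4,120,np.radians(-96))"
```

```text
t 4.97 pos [ 498.8 -114.7  177.5] w 70.1 F [ 0.1 -0.3 -0.3] q [-0.25  0.32  1.91 -0.    0.91  1.43]
shift [-0.786 -0.406  0.383] turn [-0.001 -0.    -0.002]
```

Emit:
{"method": "move_arm", "body": {
  "motion": [
    [[-0.2,-0.1,0.1],[0,0,0]],
    [[-0.4,-0.2,0.2],[0,0,0]],
    [[-0.6,-0.3,0.3],[0,0,0]],
    [[-0.75,-0.39,0.38],[0,0,0]],
    [[-0.786,-0.406,0.383],[0,0,0]]
  ]
}}

```text
t: 5.6
ee_pos: [571.0, -3.8, 119.5]
orientation: [2.103, -2.332, -0.001]
ft_force: [0.2, 0.0, 0.7]
width: 70.0
```

```bash
python3 - <<'E'
from h import *
plan(572,-4,5,np.radians(-96))
im=ctrl.get_image("wrist");cv2.imwrite("pics/w1.png",im["pixels"][:,:,::-1])
E
```

```text
t 5.6 pos [571.   -3.8 119.5] w 70.0 F [0.2 0.  0.7] q [-0.03  0.48  1.82 -0.    0.84  1.65]
shift [ 0.    -0.008  0.763] turn [ 0.001 -0.     0.002]
```

View pics/w1.png

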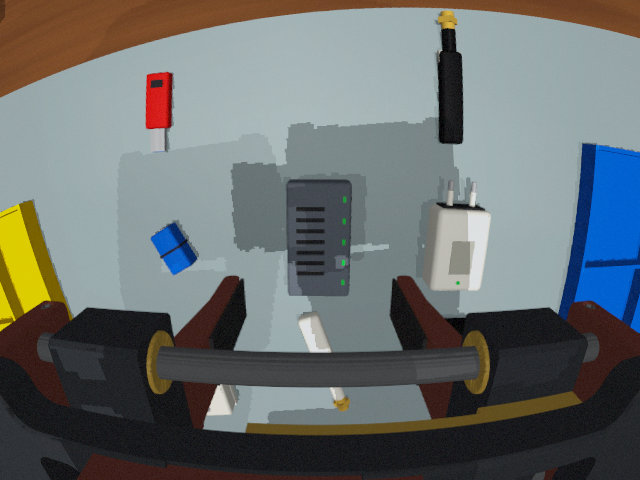

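The switch sits centred between the fingers (columns 287–352) and its yaw is aligned, so I'm going down.

Emit:
{"method": "move_arm", "body": {
  "motion": [
    [[0,-0.01,0.3],[0,0,0]],
    [[0,-0.01,0.55],[0,0,0]],
    [[0,-0.01,0.7],[0,0,0]],
    [[0,-0.01,0.763],[0,0,0]],
    [[0,-0.01,0.763],[0,0,0]]
  ]
}}

```text
t: 6.28
ee_pos: [572.2, -5.6, 6.1]
orientation: [2.101, -2.335, -0.0]
ft_force: [0.2, 0.8, 0.2]
width: 70.0
```

Emit:
{"method": "move_arm", "body": {
  "motion": [
    [[0,0,0],[0,0,0]],
    [[0,0,0],[0,0,0]],
    [[0,0,0],[0,0,0]],
    [[0,0,0],[0,0,0]],
    [[0,0,0],[0,0,0]]
  ],
  "gripper": 0.2
}}

```text
t: 6.9
ee_pos: [572.8, -5.0, 6.5]
orientation: [-2.102, 2.334, -0.001]
ft_force: [-0.4, -0.2, 6.4]
width: 45.5
```

```bash
python3 - <<'E'
from h import *
plan(570,-292.5,5,np.radians(-95.5))
E
```

```text
t 6.9 pos [572.8  -5.    6.5] w 45.5 F [-0.4 -0.2  6.4] q [-0.03  0.67  1.84 -0.    0.63  1.65]
shift [ 1.908 -0.182  0.01 ] turn [-0.001  0.    -0.008]
```

Emit:
{"method": "move_arm", "body": {
  "motion": [
    [[0,0,-0.1],[0,0,0]],
    [[0,0,-0.25],[0,0,0]],
    [[0,0,-0.4],[0,0,0]],
    [[0.2,0,-0.45],[0,0,0]],
    [[0.45,-0.05,-0.45],[0,0,0]]
  ]
}}

```text
t: 7.52
ee_pos: [572.9, -73.1, 74.9]
orientation: [-2.103, 2.332, -0.002]
ft_force: [0.6, 0.0, -2.6]
width: 45.7
```

Emit:
{"method": "move_arm", "body": {
  "motion": [
    [[0.2,0,0],[0,0,0]],
    [[0.4,0,0],[0,0,0]],
    [[0.6,0,0],[0,0,0]],
    [[0.8,-0.05,0],[0,0,0]],
    [[1,-0.1,0],[0,0,0]]
  ]
}}

```text
t: 8.15
ee_pos: [571.8, -224.6, 74.0]
orientation: [-2.102, 2.335, -0.0]
ft_force: [-0.6, -0.2, -2.5]
width: 45.7
```

```bash
python3 - <<'E'
from h import *
plan(570,-292.5,30,np.radians(-95.5))
for n in ("blue_tray",):
  im=ctrl.get_image("top")
  print([d["location"].round() if hasattr(d["location"],'round') else d["location"] for d in ctrl.pinpoint("top",n)[:1]])
E
```

```text
t 8.15 pos [ 571.8 -224.6   74. ] w 45.7 F [-0.6 -0.2 -2.5] q [-0.39  0.6   1.74  0.    0.8   1.28]
shift [ 0.451 -0.035  0.293] turn [-0.     0.    -0.009]
[]
```

Emit:
{"method": "move_arm", "body": {
  "motion": [
    [[0.15,0,0],[0,0,0]],
    [[0.3,-0.03,0],[0,0,0]],
    [[0.451,-0.035,0.05],[0,0,-0.01]],
    [[0.451,-0.035,0.2],[0,0,-0.01]],
    [[0.451,-0.035,0.293],[0,0,-0.01]]
  ]
}}

```text
t: 8.88
ee_pos: [569.6, -292.2, 28.4]
orientation: [2.113, -2.324, -0.001]
ft_force: [0.3, -0.8, -1.1]
width: 45.7
```

```bash
python3 - <<'E'
from h import *
im=ctrl.get_image("wrist");cv2.imwrite("pics/w2.png",im["pixels"][:,:,::-1])
im=ctrl.get_image("top");cv2.imwrite("pics/t2.png",cv2.resize(im["pixels"][180:340,400:560],None,fx=3,fy=3)[:,:,::-1])
plan(570,-292.5,10.5,np.radians(-95.5))
E
```

```text
t 8.97 pos [ 568.9 -291.1   27.6] w 46.3 F [-0.1 -0.1 -1.3] q [-0.49  0.7   1.68 -0.    0.76  1.17]
shift [ 0.008 -0.009  0.114] turn [0.003 0.001 0.002]
```

View pics/w2.png

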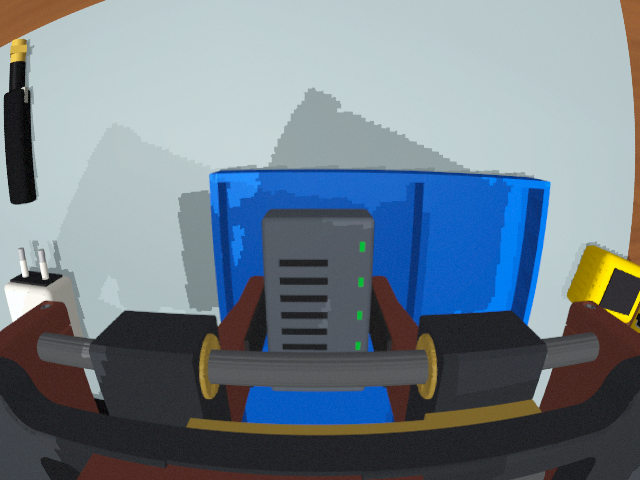

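View pics/t2.png

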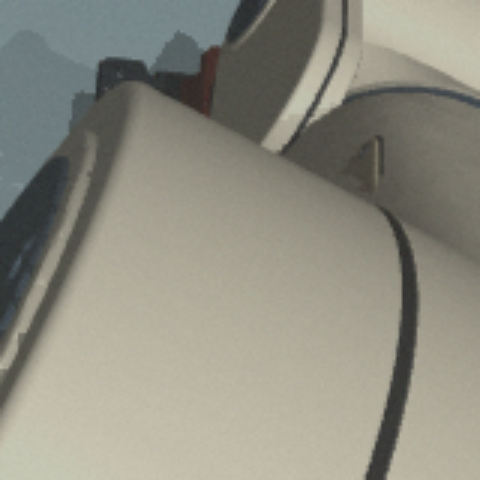

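The switch is centred between the outer wall (column ~225) and the divider (~415). I'm lowering and releasing it with a small opening.

Emit:
{"method": "move_arm", "body": {
  "motion": [
    [[0,0,0.05],[0,0,0]],
    [[0,0,0.08],[0,0,0]],
    [[0,0,0.1],[0,0,0]],
    [[0,0,0.114],[0,0,0]],
    [[0,0,0.114],[0,0,0]]
  ]
}}

```text
t: 9.6
ee_pos: [570.1, -291.5, 12.2]
orientation: [-2.114, 2.324, 0.0]
ft_force: [-0.2, 0.7, -1.5]
width: 45.8
```

Emit:
{"method": "move_arm", "body": {
  "motion": [
    [[0,0,0],[0,0,0]],
    [[0,0,0],[0,0,0]],
    [[0,0,0],[0,0,0]],
    [[0,0,-0.05],[0,0,0]],
    [[0,0,-0.2],[0,0,0]]
  ],
  "gripper": 0.63
}}

```text
t: 10.22
ee_pos: [569.3, -291.1, 42.4]
orientation: [2.114, -2.323, -0.003]
ft_force: [0.5, -0.3, 0.5]
width: 55.2
```

Emit:
{"method": "move_arm", "body": {
  "motion": [
    [[0,0,-0.2],[0,0,0]],
    [[0,0,-0.35],[0,0,0]],
    [[-0.2,0,-0.4],[0,0,0]],
    [[-0.45,0,-0.4],[0,0,0]],
    [[-0.7,0,-0.4],[0,0,0]]
  ]
}}

```text
t: 10.85
ee_pos: [580.6, -186.3, 104.4]
orientation: [-2.113, 2.324, -0.003]
ft_force: [-0.2, -0.2, -0.5]
width: 55.3
```

```bash
python3 - <<'E'
from h import *
plan(564,-111,100,np.radians(-97))
im=ctrl.get_image("wrist");cv2.imwrite("pics/w3.png",im["pixels"][:,:,::-1])
E
```

```text
t 10.85 pos [ 580.6 -186.3  104.4] w 55.3 F [-0.2 -0.2 -0.5] q [-0.33  0.55  1.74  0.    0.85  1.34]
shift [-0.49   0.158  0.028] turn [-0.002 -0.     0.026]
```

View pics/w3.png

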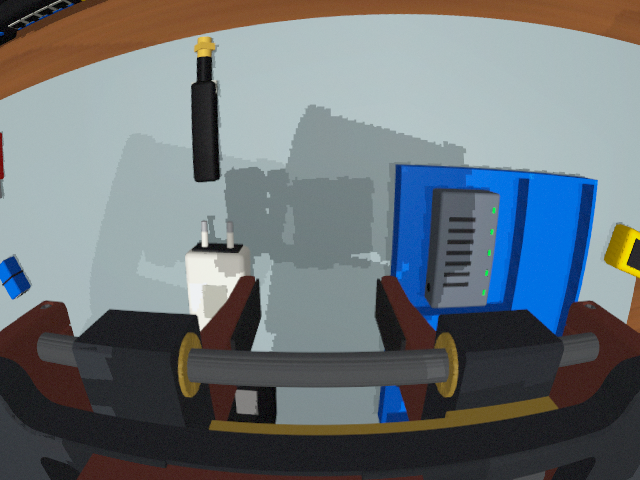

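The switch now lies flat in the far square compartment. The white adapter is next.

Emit:
{"method": "move_arm", "body": {
  "motion": [
    [[-0.12,0.04,0],[0,0,0.026]],
    [[-0.25,0.08,0],[0,0,0.026]],
    [[-0.38,0.13,0],[0,0,0.026]],
    [[-0.49,0.158,0.03],[0,0,0.026]],
    [[-0.49,0.158,0.03],[0,0,0.026]]
  ],
  "gripper": 0.8
}}

```text
t: 11.52
ee_pos: [562.7, -110.3, 97.3]
orientation: [2.084, -2.35, -0.001]
ft_force: [0.4, 0.5, -0.5]
width: 70.2
```

```bash
python3 - <<'E'
from h import *
plan(564,-111,6,np.radians(-97))
im=ctrl.get_image("wrist");cv2.imwrite("pics/w4.png",im["pixels"][:,:,::-1])
E
```

```text
t 11.53 pos [ 562.7 -110.3   97.3] w 70.2 F [ 0.4  0.5 -0.5] q [-0.21  0.52  1.82  0.    0.8   1.48]
shift [ 0.004 -0.01   0.609] turn [0.001 0.    0.002]
```

View pics/w4.png

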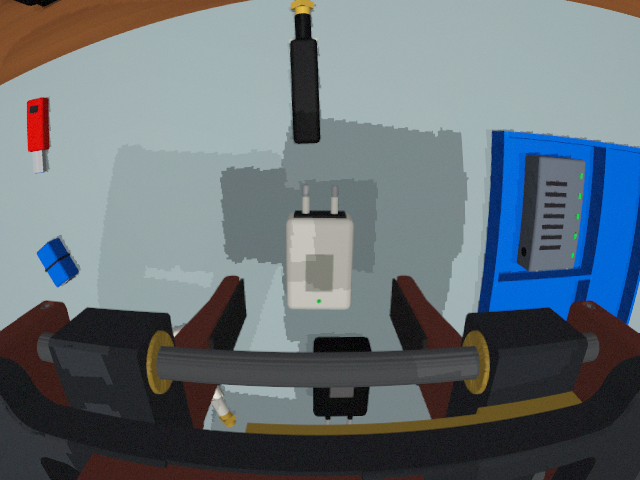

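The white adapter is centred (columns 287–353), so I'm descending and gripping.

Emit:
{"method": "move_arm", "body": {
  "motion": [
    [[0,-0.01,0.2],[0,0,0]],
    [[0,-0.01,0.4],[0,0,0]],
    [[0,-0.01,0.55],[0,0,0]],
    [[0,-0.01,0.61],[0,0,0]],
    [[0,-0.01,0.61],[0,0,0]]
  ]
}}

```text
t: 12.2
ee_pos: [564.7, -112.1, 5.9]
orientation: [2.082, -2.352, -0.001]
ft_force: [0.4, 0.4, -0.4]
width: 70.6
```

Emit:
{"method": "move_arm", "body": {
  "motion": [
    [[0,0,0],[0,0,0]],
    [[0,0,0],[0,0,0]],
    [[0,0,0],[0,0,0]],
    [[0,0,0],[0,0,0]],
    [[0,0,-0.1],[0,0,0]]
  ],
  "gripper": 0.2
}}

```text
t: 12.82
ee_pos: [563.8, -111.5, 20.9]
orientation: [2.082, -2.351, -0.003]
ft_force: [-0.1, 0.3, -1.4]
width: 44.1
```

```bash
python3 - <<'E'
from h import *
plan(461,-282,75,np.radians(-95.5))
E
```

```text
t 12.82 pos [ 563.8 -111.5   20.9] w 44.1 F [-0.1  0.3 -1.4] q [-0.22  0.65  1.84  0.    0.66  1.48]
shift [ 1.211  0.544 -0.36 ] turn [ 0.002  0.    -0.024]
```

Emit:
{"method": "move_arm", "body": {
  "motion": [
    [[0,0,-0.2],[0,0,0]],
    [[0,0,-0.36],[0,0,0]],
    [[0.15,0.07,-0.36],[0,0,0]],
    [[0.35,0.16,-0.36],[0,0,-0.02]],
    [[0.6,0.27,-0.36],[0,0,-0.024]]
  ]
}}

```text
t: 13.45
ee_pos: [513.5, -196.6, 76.1]
orientation: [-2.113, 2.324, -0.001]
ft_force: [-0.3, 0.2, -1.4]
width: 44.2
```

Emit:
{"method": "move_arm", "body": {
  "motion": [
    [[0.2,0.09,0],[0,0,0]],
    [[0.4,0.18,0],[0,0,0]],
    [[0.61,0.26,0],[0,0,0]],
    [[0.61,0.26,0.15],[0,0,0]],
    [[0.61,0.26,0.25],[0,0,0]]
  ]
}}

```text
t: 14.08
ee_pos: [465.7, -283.8, 37.6]
orientation: [-2.111, 2.327, 0.0]
ft_force: [0.5, -0.7, -1.9]
width: 44.0
```

```bash
python3 - <<'E'
from h import *
plan(461,-282,10.5,np.radians(-95.5))
im=ctrl.get_image("wrist");cv2.imwrite("pics/w5.png",im["pixels"][:,:,::-1])
E
```

```text
t 14.07 pos [ 465.7 -283.8   37.6] w 44.0 F [ 0.5 -0.7 -1.9] q [-0.57  0.59  1.9   0.    0.65  1.1 ]
shift [-0.009  0.032  0.181] turn [ 0.     0.    -0.001]
```

View pics/w5.png

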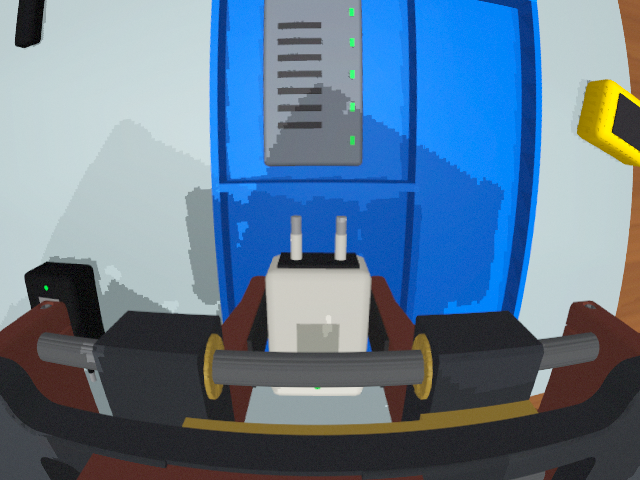

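Emit:
{"method": "move_arm", "body": {
  "motion": [
    [[-0.01,0.032,0.06],[0,0,0]],
    [[-0.01,0.032,0.11],[0,0,0]],
    [[-0.01,0.032,0.15],[0,0,0]],
    [[-0.01,0.032,0.181],[0,0,0]],
    [[-0.01,0.032,0.181],[0,0,0]]
  ]
}}

```text
t: 14.75
ee_pos: [461.7, -281.6, 10.7]
orientation: [-2.112, 2.326, -0.001]
ft_force: [-1.0, -0.2, -1.1]
width: 44.0
```

Emit:
{"method": "move_arm", "body": {
  "motion": [
    [[0,0,0],[0,0,0]],
    [[0,0,0],[0,0,0]],
    [[0,0,0],[0,0,0]],
    [[0,0,-0.05],[0,0,0]],
    [[0,0,-0.2],[0,0,0]]
  ],
  "gripper": 0.62
}}

```text
t: 15.38
ee_pos: [460.7, -281.1, 40.4]
orientation: [2.111, -2.326, -0.003]
ft_force: [-0.2, -0.0, 0.0]
width: 54.4
```

Emit:
{"method": "move_arm", "body": {
  "motion": [
    [[0,0,-0.2],[0,0,0]],
    [[0,0,-0.4],[0,0,0]],
    [[-0.1,-0.2,-0.45],[0,0,0]],
    [[-0.3,-0.5,-0.45],[0,0,0]],
    [[-0.5,-0.8,-0.45],[0,0,0]]
  ]
}}

```text
t: 16.0
ee_pos: [589.4, -218.1, 109.1]
orientation: [-2.11, 2.327, -0.002]
ft_force: [-0.4, -1.0, -0.4]
width: 54.4
```

```bash
python3 - <<'E'
from h import *
plan(687,-116,100,np.radians(-95))
im=ctrl.get_image("wrist");cv2.imwrite("pics/w6.png",im["pixels"][:,:,::-1])
E
```

```text
t 16.0 pos [ 589.4 -218.1  109.1] w 54.4 F [-0.4 -1.  -0.4] q [-0.37  0.57  1.69 -0.    0.88  1.29]
shift [-0.74  -0.581  0.061] turn [-0.001 -0.    -0.01 ]
```

View pics/w6.png

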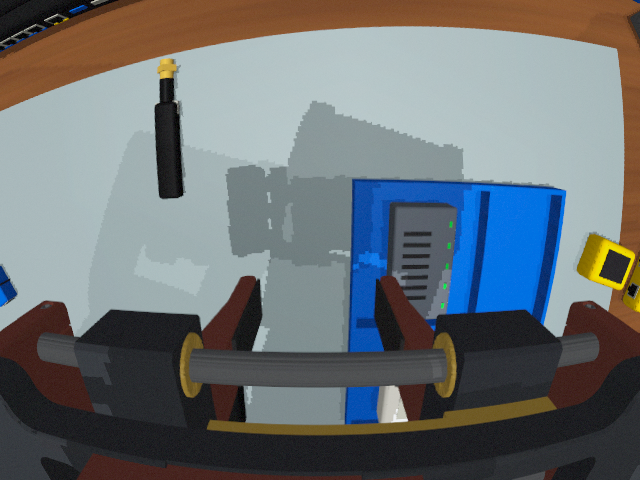

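Emit:
{"method": "move_arm", "body": {
  "motion": [
    [[-0.2,-0.15,0],[0,0,0]],
    [[-0.4,-0.31,0],[0,0,0]],
    [[-0.6,-0.47,0],[0,0,0]],
    [[-0.74,-0.581,0.06],[0,0,-0.01]],
    [[-0.74,-0.581,0.06],[0,0,-0.01]]
  ],
  "gripper": 0.5
}}

```text
t: 16.68
ee_pos: [685.6, -115.0, 98.0]
orientation: [2.126, -2.312, -0.002]
ft_force: [-0.5, 0.1, 0.2]
width: 43.9
```

```bash
python3 - <<'E'
from h import *
plan(687,-116,5,np.radians(-95))
im=ctrl.get_image("wrist");cv2.imwrite("pics/w7.png",im["pixels"][:,:,::-1])
E
```

```text
t 16.68 pos [ 685.6 -115.    98. ] w 43.9 F [-0.5  0.1  0.2] q [-0.18  0.67  1.53 -0.    0.95  1.47]
shift [ 0.006 -0.011  0.62 ] turn [0.001 0.    0.003]
```

View pics/w7.png

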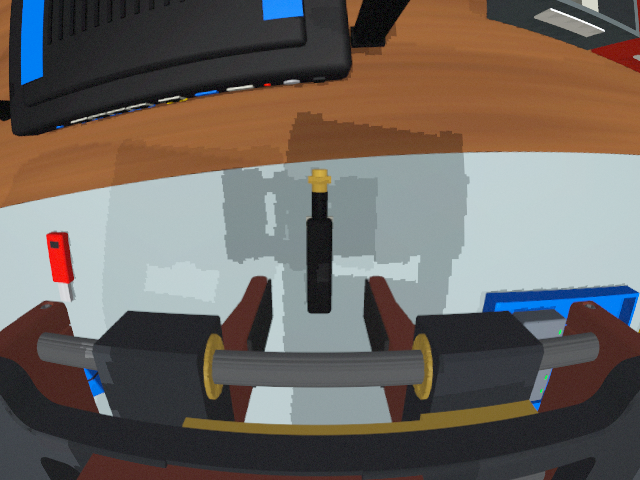

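Emit:
{"method": "move_arm", "body": {
  "motion": [
    [[0,-0.01,0.2],[0,0,0]],
    [[0,-0.01,0.4],[0,0,0]],
    [[0,-0.01,0.55],[0,0,0]],
    [[0,-0.01,0.62],[0,0,0]],
    [[0,-0.01,0.62],[0,0,0]]
  ]
}}

```text
t: 17.35
ee_pos: [686.5, -116.8, 5.6]
orientation: [2.123, -2.315, -0.001]
ft_force: [-0.8, -0.6, 0.0]
width: 43.8
```

Emit:
{"method": "move_arm", "body": {
  "motion": [
    [[0,0,0],[0,0,0]],
    [[0,0,0],[0,0,0]],
    [[0,0,0],[0,0,0]],
    [[0,0,0],[0,0,0]],
    [[0,0,-0.1],[0,0,0]]
  ],
  "gripper": 0
}}

```text
t: 17.98
ee_pos: [686.0, -116.3, 20.5]
orientation: [2.123, -2.314, -0.003]
ft_force: [-0.8, 0.3, -0.7]
width: 17.5
```

```bash
python3 - <<'E'
from h import *
plan(507,-371,80,np.radians(-95.5))
E
```

```text
t 17.98 pos [ 686.  -116.3   20.5] w 17.5 F [-0.8  0.3 -0.7] q [-0.19  0.77  1.54  0.    0.83  1.47]
shift [ 1.794  1.044 -0.395] turn [0.002 0.    0.01 ]
```

Emit:
{"method": "move_arm", "body": {
  "motion": [
    [[0,0,-0.2],[0,0,0]],
    [[0,0,-0.39],[0,0,0]],
    [[0.15,0.09,-0.4],[0,0,0]],
    [[0.4,0.23,-0.4],[0,0,0]],
    [[0.7,0.4,-0.4],[0,0,0]]
  ]
}}

```text
t: 18.6
ee_pos: [616.0, -217.2, 80.3]
orientation: [2.124, -2.313, -0.002]
ft_force: [-0.1, -0.4, -1.0]
width: 17.4
```

Emit:
{"method": "move_arm", "body": {
  "motion": [
    [[0.25,0.14,0],[0,0,0]],
    [[0.5,0.29,0],[0,0,0]],
    [[0.75,0.44,0],[0,0,0]],
    [[0.95,0.56,0],[0,0,0]],
    [[1,0.6,0.1],[0,0,0.01]]
  ]
}}

```text
t: 19.23
ee_pos: [513.5, -360.0, 65.9]
orientation: [2.107, -2.33, 0.001]
ft_force: [0.0, 0.2, -0.4]
width: 17.8
```

```bash
python3 - <<'E'
from h import *
plan(507,-371,35,np.radians(-95.5))
im=ctrl.get_image("wrist");cv2.imwrite("pics/w8.png",im["pixels"][:,:,::-1])
E
```

```text
t 19.23 pos [ 513.5 -360.    65.9] w 17.8 F [ 0.   0.2 -0.4] q [-0.63  0.63  1.71 -0.    0.8   1.04]
shift [0.077 0.036 0.206] turn [-0.    -0.001 -0.004]
```

View pics/w8.png

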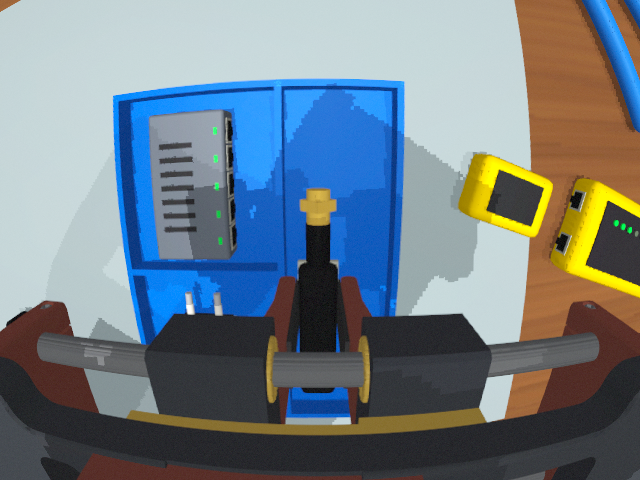

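Emit:
{"method": "move_arm", "body": {
  "motion": [
    [[0.04,0.02,0],[0,0,0]],
    [[0.077,0.036,0.05],[0,0,0]],
    [[0.077,0.036,0.12],[0,0,0]],
    [[0.077,0.036,0.2],[0,0,0]],
    [[0.077,0.036,0.206],[0,0,0]]
  ]
}}

```text
t: 19.9
ee_pos: [508.6, -367.7, 33.7]
orientation: [2.112, -2.325, -0.004]
ft_force: [0.5, 0.5, 0.4]
width: 17.9
```

```bash
python3 - <<'E'
from h import *
plan(507,-371,9.8,np.radians(-95.5))
im=ctrl.get_image("wrist");cv2.imwrite("pics/w9.png",im["pixels"][:,:,::-1])
E
```

```text
t 19.9 pos [ 508.6 -367.7   33.7] w 17.9 F [0.5 0.5 0.4] q [-0.64  0.68  1.71 -0.    0.75  1.02]
shift [0.023 0.008 0.159] turn [0.002 0.001 0.   ]
```

View pics/w9.png

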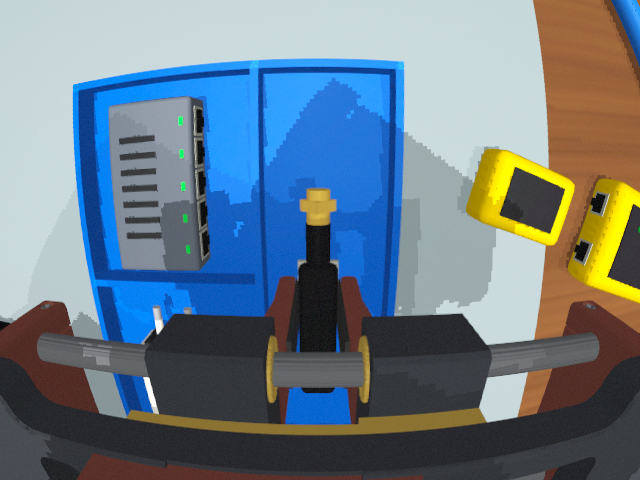

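The antenna sits a few mm left of the compartment middle (column 318 against about 328), so I'm shifting it right as I lower it.

Emit:
{"method": "move_arm", "body": {
  "motion": [
    [[0.028,0.008,0.04],[0,0,0]],
    [[0.028,0.008,0.09],[0,0,0]],
    [[0.028,0.008,0.13],[0,0,0]],
    [[0.028,0.008,0.159],[0,0,0]],
    [[0.028,0.008,0.159],[0,0,0]]
  ]
}}

```text
t: 20.58
ee_pos: [507.5, -372.7, 11.1]
orientation: [-2.112, 2.326, 0.0]
ft_force: [-0.9, 0.6, -0.0]
width: 17.4
```

Emit:
{"method": "move_arm", "body": {
  "motion": [
    [[0,0,0],[0,0,0]],
    [[0,0,0],[0,0,0]],
    [[0,0,0],[0,0,0]],
    [[0,0,-0.05],[0,0,0]],
    [[0,0,-0.2],[0,0,0]]
  ],
  "gripper": 0.29
}}

```text
t: 21.2
ee_pos: [506.9, -372.2, 41.5]
orientation: [2.111, -2.326, -0.003]
ft_force: [-0.5, 0.3, -0.2]
width: 25.6
```

Emit:
{"method": "move_arm", "body": {
  "motion": [
    [[0,0,-0.2],[0,0,0]],
    [[0,0,-0.4],[0,0,0]],
    [[-0.2,0,-0.6],[0,0,0]],
    [[-0.5,0,-0.7],[0,0,0]],
    [[-0.8,0,-0.7],[0,0,0]]
  ]
}}

```text
t: 21.82
ee_pos: [520.4, -252.9, 149.8]
orientation: [-2.109, 2.326, -0.007]
ft_force: [0.2, 0.6, 0.5]
width: 25.1
```

```bash
python3 - <<'E'
from h import *
plan(446,115,120,np.radians(-88))
im=ctrl.get_image("wrist");cv2.imwrite("pics/w10.png",im["pixels"][:,:,::-1])
E
```

```text
t 21.82 pos [ 520.4 -252.9  149.8] w 25.1 F [0.2 0.6 0.5] q [-0.47  0.45  1.79  0.    0.9   1.2 ]
shift [-2.393  0.733  0.191] turn [-0.004 -0.002 -0.126]
```

View pics/w10.png

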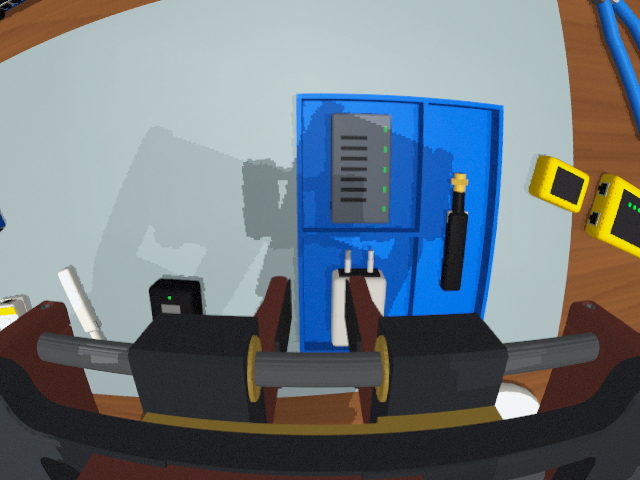

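The blue kit is complete: the switch, white adapter and antenna are each flat in their compartments. On to the wall box.

Emit:
{"method": "move_arm", "body": {
  "motion": [
    [[-0.2,0.06,0],[0,0,0]],
    [[-0.4,0.12,0],[0,0,0]],
    [[-0.6,0.18,0],[0,0,0]],
    [[-0.8,0.24,0],[0,0,0]],
    [[-1,0.31,0],[0,0,0]]
  ],
  "gripper": 0.8
}}

```text
t: 22.5
ee_pos: [487.5, -98.7, 147.8]
orientation: [-2.111, 2.325, -0.003]
ft_force: [0.5, 0.2, -0.2]
width: 69.5
```

Emit:
{"method": "move_arm", "body": {
  "motion": [
    [[-0.2,0.06,0],[0,0,0]],
    [[-0.4,0.12,0],[0,0,0]],
    [[-0.6,0.18,0],[0,0,0]],
    [[-0.8,0.24,0],[0,0,-0.06]],
    [[-1,0.31,0.1],[0,0,-0.126]]
  ]
}}

```text
t: 23.12
ee_pos: [456.8, 55.3, 133.4]
orientation: [-2.26, 2.177, -0.005]
ft_force: [0.2, 0.2, -0.1]
width: 70.9
```

```bash
python3 - <<'E'
from h import *
plan(446,115,100,np.radians(-88))
im=ctrl.get_image("wrist");cv2.imwrite("pics/w11.png",im["pixels"][:,:,::-1])
E
```

```text
t 23.12 pos [456.8  55.3 133.4] w 70.9 F [ 0.2  0.2 -0.1] q [ 0.09  0.32  2.05 -0.    0.76  1.63]
shift [-0.4    0.058  0.222] turn [-0.004  0.     0.003]
```

View pics/w11.png

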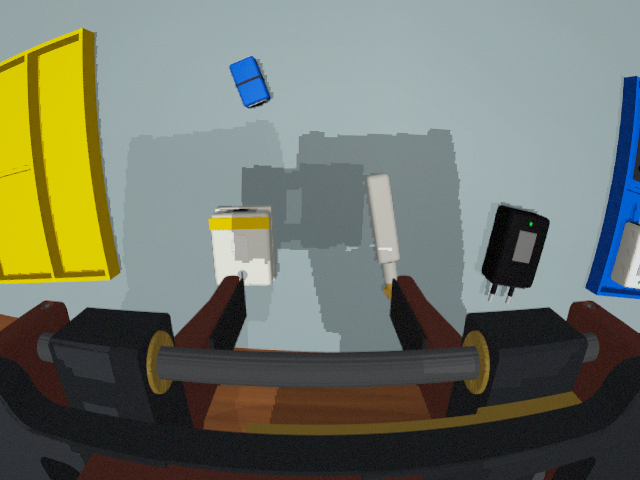

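Emit:
{"method": "move_arm", "body": {
  "motion": [
    [[-0.13,0.02,0],[0,0,0]],
    [[-0.27,0.04,0.1],[0,0,0]],
    [[-0.4,0.058,0.2],[0,0,0]],
    [[-0.4,0.058,0.222],[0,0,0]],
    [[-0.4,0.058,0.222],[0,0,0]]
  ]
}}

```text
t: 23.8
ee_pos: [445.0, 113.5, 98.7]
orientation: [-2.26, 2.181, -0.001]
ft_force: [0.2, -0.4, 1.3]
width: 70.0
```

```bash
python3 - <<'E'
from h import *
plan(446,115,6,np.radians(-88))
im=ctrl.get_image("wrist");cv2.imwrite("pics/w12.png",im["pixels"][:,:,::-1])
E
```

```text
t 23.8 pos [445.  113.5  98.7] w 70.0 F [ 0.2 -0.4  1.3] q [ 0.22  0.39  2.07 -0.    0.68  1.76]
shift [-0.009 -0.007  0.618] turn [-0.001 -0.     0.001]
```

View pics/w12.png

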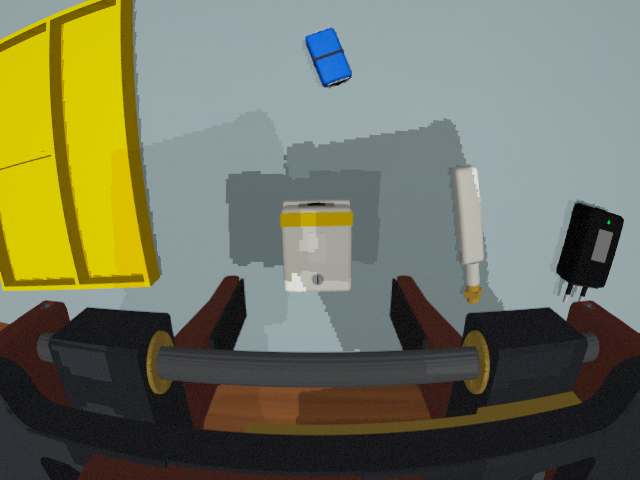

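The wall box is centred and aligned (columns 282–352), so I'm gripping it.

Emit:
{"method": "move_arm", "body": {
  "motion": [
    [[-0.005,-0.01,0.2],[0,0,0]],
    [[-0.005,-0.01,0.4],[0,0,0]],
    [[-0.005,-0.01,0.55],[0,0,0]],
    [[-0.005,-0.01,0.62],[0,0,0]],
    [[-0.005,-0.01,0.62],[0,0,0]]
  ]
}}

```text
t: 24.48
ee_pos: [446.2, 114.4, 5.0]
orientation: [2.259, -2.182, -0.0]
ft_force: [1.1, -0.1, 0.8]
width: 70.2
```

Emit:
{"method": "move_arm", "body": {
  "motion": [
    [[0,0,0],[0,0,0]],
    [[0,0,0],[0,0,0]],
    [[0,0,0],[0,0,0]],
    [[0,0,0],[0,0,0]],
    [[0,0,-0.1],[0,0,0]]
  ],
  "gripper": 0.2
}}

```text
t: 25.1
ee_pos: [445.4, 114.6, 20.0]
orientation: [2.259, -2.181, -0.002]
ft_force: [0.2, -0.0, -0.9]
width: 45.9
```

```bash
python3 - <<'E'
from h import *
plan(565,376,80,np.radians(-83.6))
E
```

```text
t 25.1 pos [445.4 114.6  20. ] w 45.9 F [ 0.2 -0.  -0.9] q [0.23 0.55 2.09 0.   0.5  1.76]
shift [-1.713 -0.858 -0.402] turn [ 0.002 -0.    -0.073]
```

Emit:
{"method": "move_arm", "body": {
  "motion": [
    [[0,0,-0.2],[0,0,0]],
    [[0,0,-0.4],[0,0,0]],
    [[-0.15,-0.08,-0.4],[0,0,0]],
    [[-0.4,-0.2,-0.4],[0,0,0]],
    [[-0.7,-0.35,-0.4],[0,0,0]]
  ]
}}

```text
t: 25.72
ee_pos: [495.1, 222.3, 81.2]
orientation: [-2.259, 2.183, -0.0]
ft_force: [1.3, -0.1, -1.6]
width: 45.8
```

Emit:
{"method": "move_arm", "body": {
  "motion": [
    [[-0.25,-0.12,0],[0,0,0]],
    [[-0.5,-0.25,0],[0,0,-0.03]],
    [[-0.75,-0.38,0],[0,0,-0.073]],
    [[-0.95,-0.48,0],[0,0,-0.073]],
    [[-1,-0.5,0.15],[0,0,-0.073]]
  ]
}}

```text
t: 26.35
ee_pos: [566.6, 377.2, 60.1]
orientation: [-2.339, 2.088, -0.002]
ft_force: [-0.9, -0.4, -0.6]
width: 45.7
```

```bash
python3 - <<'E'
from h import *
plan(565,376,35,np.radians(-83.6))
im=ctrl.get_image("wrist");cv2.imwrite("pics/w13.png",im["pixels"][:,:,::-1])
E
```

```text
t 26.35 pos [566.6 377.2  60.1] w 45.7 F [-0.9 -0.4 -0.6] q [0.57 0.7  1.58 0.   0.86 2.03]
shift [0.007 0.013 0.167] turn [-0.005  0.003  0.002]
```

View pics/w13.png

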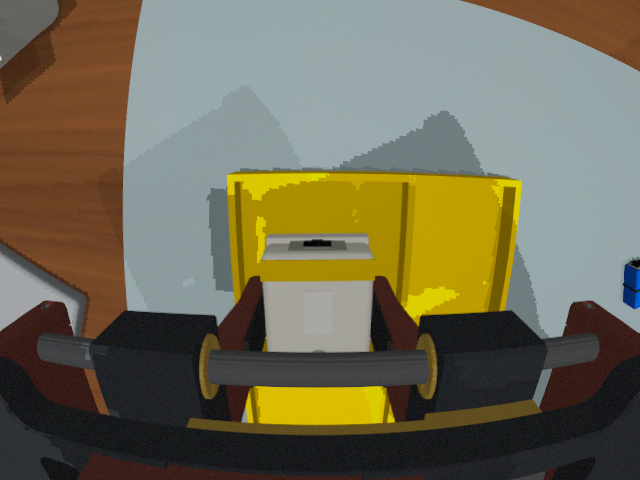

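Emit:
{"method": "move_arm", "body": {
  "motion": [
    [[0.007,0.013,0.1],[0,0,0]],
    [[0.007,0.013,0.2],[0,0,0]],
    [[0.007,0.013,0.28],[0,0,0]],
    [[0.007,0.013,0.32],[0,0,0]],
    [[0.007,0.013,0.333],[0,0,0]]
  ]
}}

```text
t: 27.02
ee_pos: [562.4, 372.2, 9.3]
orientation: [2.341, -2.092, -0.0]
ft_force: [-9.8, -6.7, 29.3]
width: 45.8
```

Emit:
{"method": "move_arm", "body": {
  "motion": [
    [[0,0,0],[0,0,0]],
    [[0,0,0],[0,0,0]],
    [[0,0,0],[0,0,0]],
    [[0,0,-0.05],[0,0,0]],
    [[0,0,-0.2],[0,0,0]]
  ],
  "gripper": 0.63
}}

```text
t: 27.65
ee_pos: [561.9, 372.3, 37.5]
orientation: [2.34, -2.092, -0.001]
ft_force: [0.2, -0.1, -0.5]
width: 55.3
```

Emit:
{"method": "move_arm", "body": {
  "motion": [
    [[0,0,-0.2],[0,0,0]],
    [[0,0,-0.4],[0,0,0]],
    [[0.2,0,-0.6],[0,0,0]],
    [[0.5,0.1,-0.7],[0,0,0]],
    [[0.8,0.2,-0.7],[0,0,0]]
  ]
}}

```text
t: 28.28
ee_pos: [547.4, 249.8, 146.0]
orientation: [-2.339, 2.09, -0.004]
ft_force: [0.4, -0.4, 0.2]
width: 55.0
```

```bash
python3 - <<'E'
from h import *
plan(445,-114,120,np.radians(-97))
im=ctrl.get_image("wrist");cv2.imwrite("pics/w14.png",im["pixels"][:,:,::-1])
E
```

```text
t 28.27 pos [547.4 249.8 146. ] w 55.0 F [ 0.4 -0.4  0.2] q [ 0.41  0.48  1.74 -0.    0.91  1.87]
shift [2.334 0.952 0.165] turn [-0.005  0.002  0.224]
```

View pics/w14.png

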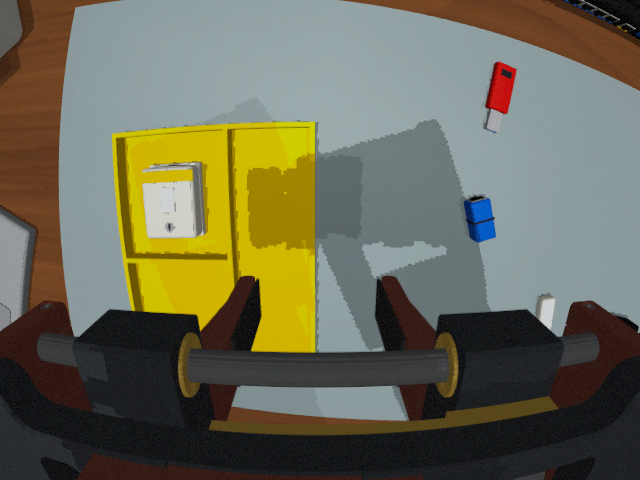

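The wall box lies flat in the far square. It touched down at 29 N, so I'll go gentler on the next one. Last piece: the black adapter.

Emit:
{"method": "move_arm", "body": {
  "motion": [
    [[0.2,0.08,0],[0,0,0]],
    [[0.4,0.16,0],[0,0,0]],
    [[0.6,0.24,0],[0,0,0]],
    [[0.8,0.32,0],[0,0,0]],
    [[1,0.41,0],[0,0,0]]
  ],
  "gripper": 0.8
}}

```text
t: 28.95
ee_pos: [502.2, 93.6, 144.1]
orientation: [-2.341, 2.093, -0.002]
ft_force: [0.6, 0.5, -0.6]
width: 70.3
```

Emit:
{"method": "move_arm", "body": {
  "motion": [
    [[0.2,0.08,0],[0,0,0]],
    [[0.4,0.16,0],[0,0,0]],
    [[0.6,0.24,0],[0,0,0.08]],
    [[0.8,0.32,0],[0,0,0.16]],
    [[1,0.41,0.1],[0,0,0.224]]
  ]
}}

```text
t: 29.58
ee_pos: [458.9, -62.7, 129.6]
orientation: [-2.076, 2.354, -0.006]
ft_force: [0.6, -0.7, -0.1]
width: 70.4
```

```bash
python3 - <<'E'
from h import *
plan(445,-114,100,np.radians(-97))
E
```

```text
t 29.57 pos [458.9 -62.7 129.6] w 70.4 F [ 0.6 -0.7 -0.1] q [-0.16  0.33  2.05  0.    0.75  1.53]
shift [0.351 0.051 0.197] turn [-0.005 -0.    -0.003]
```

Emit:
{"method": "move_arm", "body": {
  "motion": [
    [[0.12,0.02,0],[0,0,0]],
    [[0.24,0.04,0.1],[0,0,0]],
    [[0.351,0.051,0.19],[0,0,0]],
    [[0.351,0.051,0.197],[0,0,0]],
    [[0.351,0.051,0.197],[0,0,0]]
  ]
}}

```text
t: 30.2
ee_pos: [443.8, -112.7, 98.3]
orientation: [-2.081, 2.354, -0.0]
ft_force: [0.2, -0.1, -0.3]
width: 70.1
```

```bash
python3 - <<'E'
from h import *
plan(445,-114,6,np.radians(-97))
im=ctrl.get_image("wrist");cv2.imwrite("pics/w15.png",im["pixels"][:,:,::-1])
E
```

```text
t 30.2 pos [ 443.8 -112.7   98.3] w 70.1 F [ 0.2 -0.1 -0.3] q [-0.27  0.39  2.07  0.    0.68  1.42]
shift [ 0.007 -0.009  0.615] turn [-0.     0.    -0.001]
```

View pics/w15.png

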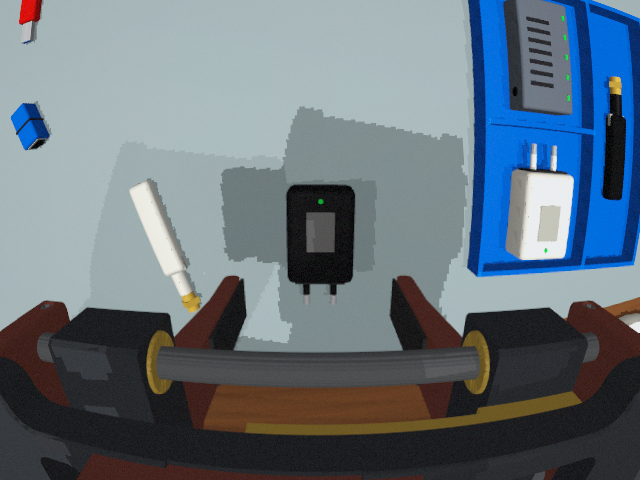

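Emit:
{"method": "move_arm", "body": {
  "motion": [
    [[0.007,-0.01,0.2],[0,0,0]],
    [[0.007,-0.01,0.4],[0,0,0]],
    [[0.007,-0.01,0.55],[0,0,0]],
    [[0.007,-0.01,0.615],[0,0,0]],
    [[0.007,-0.01,0.615],[0,0,0]]
  ]
}}

```text
t: 30.88
ee_pos: [444.9, -113.8, 5.7]
orientation: [2.082, -2.353, -0.001]
ft_force: [0.4, 0.1, -0.6]
width: 70.2
```

Emit:
{"method": "move_arm", "body": {
  "motion": [
    [[0,0,0],[0,0,0]],
    [[0,0,0],[0,0,0]],
    [[0,0,0],[0,0,0]],
    [[0,0,0],[0,0,0]],
    [[0,0,-0.1],[0,0,0]]
  ],
  "gripper": 0.2
}}

```text
t: 31.5
ee_pos: [444.0, -114.0, 20.7]
orientation: [2.08, -2.353, -0.003]
ft_force: [0.0, -0.5, -0.6]
width: 44.3
```

```bash
python3 - <<'E'
from h import *
plan(456,364,100,np.radians(-83.6))
E
```

```text
t 31.5 pos [ 444.  -114.    20.7] w 44.3 F [ 0.  -0.5 -0.6] q [-0.28  0.55  2.09 -0.    0.5   1.42]
shift [-3.172  0.312 -0.527] turn [ 0.002  0.001 -0.224]
```

Emit:
{"method": "move_arm", "body": {
  "motion": [
    [[0,0,-0.2],[0,0,0]],
    [[0,0,-0.4],[0,0,0]],
    [[-0.15,0.01,-0.52],[0,0,0]],
    [[-0.4,0.04,-0.52],[0,0,0]],
    [[-0.65,0.06,-0.52],[0,0,0]]
  ]
}}

```text
t: 32.12
ee_pos: [447.9, -15.5, 100.0]
orientation: [-2.079, 2.354, -0.001]
ft_force: [-0.4, 0.6, -0.9]
width: 43.7
```

Emit:
{"method": "move_arm", "body": {
  "motion": [
    [[-0.2,0.02,0],[0,0,0]],
    [[-0.4,0.04,0],[0,0,0]],
    [[-0.6,0.06,0],[0,0,0]],
    [[-0.8,0.08,0],[0,0,0]],
    [[-1,0.1,0],[0,0,0]]
  ]
}}

```text
t: 32.75
ee_pos: [451.1, 135.4, 99.6]
orientation: [-2.081, 2.353, -0.0]
ft_force: [-0.0, -0.6, -1.1]
width: 43.7
```

Emit:
{"method": "move_arm", "body": {
  "motion": [
    [[-0.2,0.02,0],[0,0,0]],
    [[-0.4,0.04,0],[0,0,-0.05]],
    [[-0.6,0.06,0],[0,0,-0.1]],
    [[-0.8,0.08,0],[0,0,-0.16]],
    [[-1,0.1,0],[0,0,-0.224]]
  ]
}}

```text
t: 33.38
ee_pos: [454.6, 286.0, 99.6]
orientation: [-2.344, 2.091, -0.0]
ft_force: [0.1, 0.6, -1.3]
width: 43.8
```

```bash
python3 - <<'E'
from h import *
plan(456,364,50,np.radians(-83.6))
E
```

```text
t 33.38 pos [454.6 286.   99.6] w 43.8 F [ 0.1  0.6 -1.3] q [ 0.54  0.48  1.9  -0.    0.76  2.  ]
shift [-0.515 -0.068  0.331] turn [-0.     0.     0.002]
```

Emit:
{"method": "move_arm", "body": {
  "motion": [
    [[-0.2,-0.02,0],[0,0,0]],
    [[-0.4,-0.05,0.05],[0,0,0]],
    [[-0.515,-0.068,0.2],[0,0,0]],
    [[-0.515,-0.068,0.331],[0,0,0]],
    [[-0.515,-0.068,0.331],[0,0,0]]
  ]
}}

```text
t: 34.0
ee_pos: [454.8, 361.4, 47.7]
orientation: [2.339, -2.091, -0.001]
ft_force: [0.3, -0.2, -0.4]
width: 43.8
```

```bash
python3 - <<'E'
from h import *
im=ctrl.get_image("wrist");cv2.imwrite("pics/w16.png",im["pixels"][:,:,::-1])
plan(456,364,10.5,np.radians(-83.6))
E
```

```text
t 34.05 pos [455.5 361.7  48.6] w 43.8 F [ 0.5  0.5 -0.7] q [ 0.65  0.61  1.82 -0.    0.72  2.11]
shift [-0.015 -0.005  0.254] turn [ 0.002 -0.001 -0.   ]
```

View pics/w16.png

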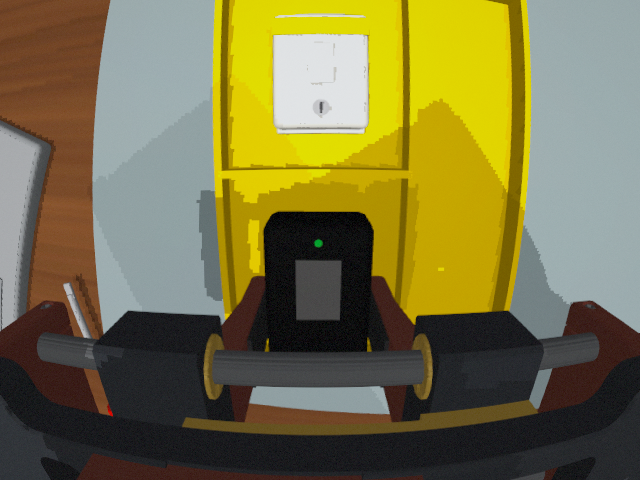

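The black adapter is centred between the walls (columns 230 and 405), so I'm lowering it gently.

Emit:
{"method": "move_arm", "body": {
  "motion": [
    [[-0.008,-0.005,0.07],[0,0,0]],
    [[-0.008,-0.005,0.14],[0,0,0]],
    [[-0.008,-0.005,0.2],[0,0,0]],
    [[-0.008,-0.005,0.24],[0,0,0]],
    [[-0.008,-0.005,0.248],[0,0,0]]
  ]
}}

```text
t: 34.67
ee_pos: [456.6, 364.1, 11.3]
orientation: [2.341, -2.093, -0.0]
ft_force: [0.1, -0.2, -1.0]
width: 44.1
```

Emit:
{"method": "move_arm", "body": {
  "motion": [
    [[0,0,0],[0,0,0]],
    [[0,0,0],[0,0,0]],
    [[0,0,0],[0,0,0]],
    [[0,0,-0.05],[0,0,0]],
    [[0,0,-0.2],[0,0,0]]
  ],
  "gripper": 0.62
}}

```text
t: 35.3
ee_pos: [456.3, 363.8, 41.8]
orientation: [2.341, -2.092, -0.001]
ft_force: [0.6, 0.2, -0.0]
width: 54.4
```

Emit:
{"method": "move_arm", "body": {
  "motion": [
    [[0,0,-0.2],[0,0,0]],
    [[0,0,-0.4],[0,0,0]],
    [[0.2,0.1,-0.6],[0,0,0]],
    [[0.5,0.1,-0.8],[0,0,0]],
    [[0.8,0.1,-1],[0,0,0]]
  ]
}}

```text
t: 35.92
ee_pos: [455.3, 242.4, 193.5]
orientation: [-2.343, 2.092, -0.001]
ft_force: [0.6, -1.6, -0.5]
width: 54.4
```

Emit:
{"method": "move_arm", "body": {
  "motion": [
    [[0.2,0,0],[0,0,0]],
    [[0.4,0,0],[0,0,0]],
    [[0.6,0,-0.1],[0,0,0]],
    [[0.8,0,-0.2],[0,0,0]],
    [[1,0,-0.2],[0,0,0]]
  ]
}}

```text
t: 36.55
ee_pos: [472.9, 93.5, 223.7]
orientation: [-2.34, 2.092, -0.003]
ft_force: [-0.1, 0.8, -0.4]
width: 54.3
```

```bash
python3 - <<'E'
from h import *
for n in("top","side","wrist"):
    im=ctrl.get_image(n);cv2.imwrite(f"pics/{n}9.png",im["pixels"][:,:,::-1])
    if n=="side": cv2.imwrite("pics/side9z.png",cv2.resize(im["pixels"][320:480,120:370],None,fx=3,fy=3,interpolation=3)[:,:,::-1])
    if n!="wrist":
     for k in "switch white_adapter black_antenna wall_box black_adapter white_antenna coupler usb_stick".split():
      print(n,k,[(np.round(d["location"]),round(float(d["p"]),2)) for d in ctrl.pinpoint(n,k)[:1]])
o=ctrl.get_obs();print(o["t"],o["ee_pos"],o["ft_force"])
E
```

```text
top switch [(array([ 567., -293.,    2.]), 0.75)]
top white_adapter [(array([ 462., -281.,    6.]), 0.69)]
top black_antenna [(array([ 507., -376.,    5.]), 0.78)]
top wall_box [(array([ 508., -374.,    6.]), 0.68)]
top black_adapter []
top white_antenna [(array([457.,   1.,  -1.]), 0.78)]
top coupler []
top usb_stick [(array([686., 106.,  -1.]), 0.69)]
side switch [(array([ 570., -294.,    6.]), 0.51)]
side white_adapter [(array([ 461., -277.,    6.]), 0.86)]
side black_antenna [(array([ 509., -372.,    4.]), 0.62)]
side wall_box [(array([562., 373.,   8.]), 0.82)]
side black_adapter [(array([456., 358.,   6.]), 0.62)]
side white_antenna [(array([453.,   1.,   0.]), 0.79)]
side coupler [(array([575., 115.,   2.]), 0.53)]
side usb_stick [(array([681., 110.,   7.]), 0.79)]
37.5 [472.15126175  94.3218325  221.91189199] [0.0592169  0.62756793 0.40670897]
```

View pics/top9.png

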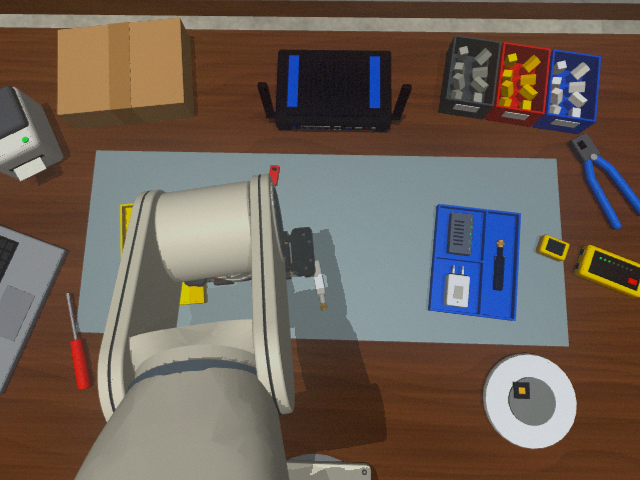

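View pics/side9z.png

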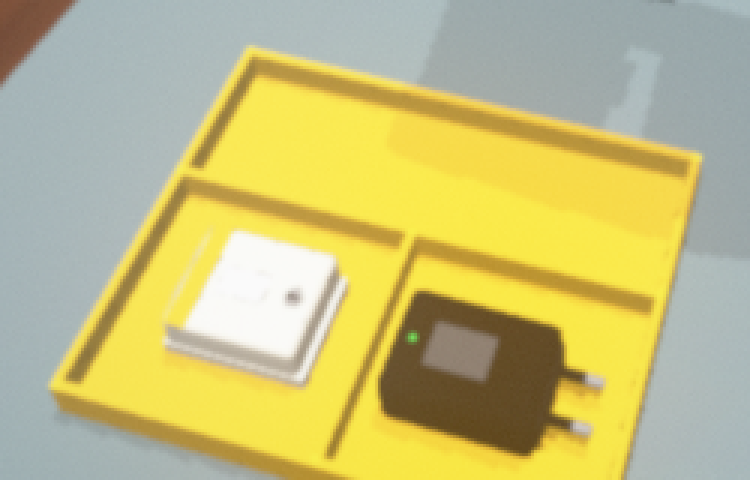

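View pics/side9.png

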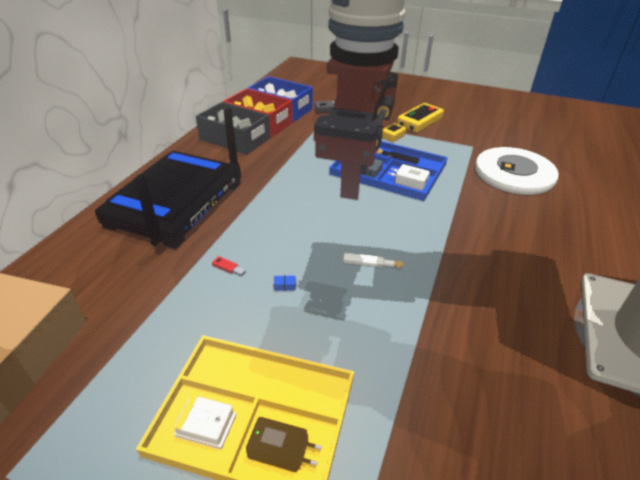

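The side view shows the wall box near (207, 422) and the black adapter near (280, 443), each flat in its own compartment. The top view shows the blue kit complete, the leftover stock hasn't moved, and the arm is clear. I'm handing in.

```bash
python3 -c "
from workcell import ctrl
print(ctrl.close_job())"
```

```text
the job is handed in; nothing more can be done
None
```

Both kits are made up and the job is handed in at about 37.5 s, against the 128 s limit.

- **Blue tray:** the switch is in the far square, the white adapter in the near square, and the black antenna in the long compartment.
- **Yellow tray:** the wall box is in the far square and the black adapter in the near square.

**Last checks:** the final top and side pictures show all five pieces right way up and flat in their own compartments. The white antenna, coupler and USB stick lie where they started, within a few mm, and the gripper is clear. Network positions agree with where I meant to place each piece to about 6 mm.

**What disagreed or fell short:**
- In the last top picture the arm hid most of the yellow tray, so the network found neither the black adapter nor the coupler there. It also took the black antenna for the wall box. The side picture was clear and found all of them correctly.
- The wall box was set down a little hard, with a wrist reading of about 29 N vertically, and came to rest about 4 mm off its target, still well inside its compartment.

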